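# Sort the gauges and the test flange into their stores

## Task

Sort what lies loose on the gauge table into its two stores: lay both pressure gauges in the open tray, flat on their backs with the dials up and side by side, setting them down rather than dropping them; and stand the loose square flange on its edge in a free slot of the slotted rack, pushed fully back against the rack's stop plate. Leave the flange that is already racked, the feeler block and the handwheel where they are.

Things in the scene. Friction and masses are not known exactly. Their poses are not given: they have to be found in the camera images.
- gauge_1: Round nickel pressure gauge, 55 mm diameter, 28 mm deep, about 0.19 kg, lying on its back, white dial up. Origin: centre of its flat back. z points out of the dial (up). A stem (14 mm square, then 13 mm thread; 6 to 20 mm above the back) sticks out along its own -x to 55 mm from the origin. Best gripped across the case along its own y.
- gauge_2: A second gauge, identical to gauge_1 in shape, size, mass and axes.
- flange: Loose square aluminium flange, 60 x 60 x 16 mm, 0.15 kg, 18 mm bore, lying flat. Origin: centre of its underside as it starts. x, y parallel to its sides, z normal to its faces (up at the start). Flat, it can be gripped only across its 60 mm sides. It stands stably on an edge on the table and can then be taken from above by its 16 mm thickness.
- flange_mid (a point): The middle of the loose flange: 8 mm from each face, 30 mm from each edge; axes as flange.
- tray: Open gauge tray, fixed to the table: 250 mm (its x) x 160 mm (its y) outside, 32 mm high, walls and floor 4 mm thick, dark rubber lining. Origin: centre of its underside; inner floor at 4 mm. Both gauges fit side by side along its x with room for the fingers.
- rack: Grey rack, fixed; origin: centre of its underside. Floor plate top at z = 6 mm. Five fins 3 mm thick along the rack's x (-36 to +36 mm), tops at z = 46 mm, at y = -58, -29, 0, 29, 58 mm: four slots 26 mm wide, open above and in front (-x). A stop plate closes the back: front face x = +36 mm, top z = 56 mm. The slot at y = -43.5 mm is taken, the others are free.
- racked_flange: A flange like the loose one, already standing in the rack's slot at y = -43.5 mm; it is loose in its slot and is to be left alone. Origin: centre of its lower edge; z up along its height (60 mm), y along its thickness (16 mm).
- feeler_block: Bystander: loose blued steel feeler block with steps, 75 x 40 x 20 mm. Origin: centre of its underside.
- handwheel: Bystander: loose valve handwheel lying flat, 114 mm diameter, rim 14 mm thick, hub 22 mm high. Origin: centre of its underside.
- slot_home (a point): Where the middle of a flange comes to rest when it stands home against the stop plate in the free end slot: rack frame x = +6, y = +43.5, z = 36 mm; the two other free slots are 29 and 58 mm from it along the rack's -y. Axes as rack.
Not all that is in view belongs to the job. Of the things that look like the rack, the larger one is meant. Leave any pink look-alike of the flange alone.

How it is judged:
By the outcome, as a careful person would: the job done as asked, in the order asked, and still so for the second after the job is handed in, with the robot touching nothing.
It also fails if it takes over 72 s, if anything falls off the work surface, if the arm or the gripper's body presses on something with over 40 N, if the wrist force passes 120 N, or if a joint passes its speed limit or range.

## Robot

A 6-joint arm with a two-finger parallel gripper is mounted at the origin on the work surface. World frame = base frame: x ahead of the robot, y to its left, z up, the work surface at z = 0. Lengths are in m, angles in rad, forces in N, time in s.
With the tool pointing down it reaches from about 0.4 to 0.925 m from the base axis. Payload 12.5 kg.
Tool frame: the origin (TCP) lies on the centre line of the jaws, within the pads' length; the fingertips stand 14 mm ahead of it and the grasp point (between the pads) lies 5 mm behind it; z points along the fingers, y is the line along which they close (so a half turn about z gives the same grasp; the last joint's range is limited). The gripper opens to 95 mm and grips with 3 to 60 N. Pads are 20 mm wide; open, the fingers measure 119 mm over their backs; the gripper's body (75 mm by 180 mm) begins 59 mm behind the grasp point.
Start: joints at [1.182, 0.491, 1.559, -0, 1.092, -0.106], TCP at [0.174, 0.6, 0.229] pointing down, gripper open.
Joint ranges: [-3.1, 3.1], [-0.84, 2.19], [0.05, 2.79], [-1.13, 4.28], [0.06, 2.93], [-2.69, 2.69]. Speed limits (rad/s): [2.22, 2.22, 2.79, 3.14, 3.14, 3.14].

## Interface

Orientations are given as a rotation vector (axis times angle).
In Python, from cell import readout, get_image, camera_info, job gives the robot as it stands.
- The arm moves only by the tool move_arm, never from a script. Its argument "commands" is a list of rows, each a list of 3 entries, a list of its own where there are three numbers: the shift along the tool's x, y, z in mm, then the turn about the tool's z in degrees, then the finger opening in mm, from 0 to 95.1. In form: [[[dx, dy, dz], yaw, claw], ...]. A call has exactly 10 rows; each row is the pose to reach, as a shift and turn from the pose commanded when the call began, along the tool's axes at that moment; what a row does not reach only later rows make up. A row lasts 1/12 s, in which the tool goes at most 41.7 mm and 7.16 degrees, less where a joint would pass 70% of its speed; a pose out of reach is approached as far as the arm can. A call with a gripper value outside its range is refused whole. The fingers move at their own pace and stop on an object; "grip_force" is the grip in N (left out, the last holds). Time passes only in rows, so rows that repeat a pose let the fingers close, or fill a call up. It gives the time, the measured TCP pose, the force, the opening and the grip force at its end, in the units of the state.
- readout.state(): the state, without advancing time (a new reading comes with each control period).
- get_image(name): name is "scene" or "top" or "wrist"; returns (picture, depth): 420x560x3 uint8, red, green, blue; 420x560 float32, m along the optical axis (not along the pixel's ray), 0 where there is no reading.
- camera_info(name): a dict with "mtx" (3x3 intrinsics, pixels), "world_to_cam" (4x4, takes a point from world to camera coordinates). Camera axes: x right, y down, z forward; pixel columns grow to the right and rows downward; lengths in m; the calibration is good to about 2 mm. A picture is of the moment at which its call begins: read the wrist's pose just before it. camera_info takes no time and is no camera call; for the wrist camera it gives the pose at the moment of the call.
- job.job_done(): hands the job in; it is judged then, once.
The state is a dict: "time_s": time; "q": joint angles; "qvel": joint speeds; "tau": joint torques, N m; "ee_pos": TCP position; "tool_rot": TCP orientation; "contact_force": force on the tool from outside, world axes, zero at the start; "moment": the same for the moment, N m; "opening": opening from 0.0 (shut) to 1.0 (fully open); "grip_force": force on a finger pad.
Only numpy, scipy, OpenCV 4.12 (cv2) and the standard library are available. Lean on these libraries where they do the work, as an engineer would, in place of code of your own. Each camera call takes 0.05 s, during which the arm holds its last target. There are 200 camera calls.

## Working session

There is one attempt and no reset: what is moved stays moved. The work goes in short steps, Python scripts to look and compute and a tool call to move; the robot and the scene stay as the last step left them, time stands still between calls to the robot, and variables do not carry over. Pictures are saved under pics/ and viewed, at most 10 in all, crops included, and the job is handed in when it is done.

Besides the shell and the picture viewer there is one more tool, called after ">>>" as name(argument=value, ...) on one line, values as JSON. move_arm: Moves the arm, as the interface text tells. Its arguments: {"type":"object","properties":{"commands":{"type":"array"},"grip_force":{"type":"number"}},"required":["commands"]}

```bash
mkdir -p pics; ls
python3 - <<'E'
from cell import readout,get_image,camera_info
import cv2,numpy as np
print(readout.state())
for n in("top","scene"):
    im,d=get_image(n); cv2.imwrite(f"pics/{n}0.png",im[...,::-1]); np.savez(f"{n}0.npz",im=im,d=d,**{k:np.array(v) for k,v in camera_info(n).items() if k in("mtx","world_to_cam")})
    print(camera_info(n))
E
```

```text
pics
{'time_s': 0.0, 'q': array([ 1.18243254e+00,  4.91539573e-01,  1.55941032e+00, -2.94859634e-05,
        1.09169915e+00, -1.05609646e-01]), 'qvel': array([ 0.00225476, -0.00132192, -0.00144699,  0.00018245,  0.001772  ,
        0.00207359]), 'tau': array([-2.90636108e-04, -6.12634492e+01, -2.58185291e+01,  6.92486647e-02,
        4.80933767e-02, -7.51520224e-05]), 'ee_pos': array([0.17428617, 0.59998832, 0.22808763]), 'tool_rot': array([-4.42617034e-01, -3.11002068e+00,  1.61894284e-03]), 'contact_force': array([-0.73686341,  0.69921679,  0.52414808]), 'moment': array([0.01635085, 0.00889155, 0.01288846]), 'grip_force': 0.0, 'opening': 1.0036327446620807}
{'mtx': array([[388.44108666,   0.        , 283.09014527],
       [  0.        , 388.44108666, 205.11287156],
       [  0.        ,   0.        ,   1.        ]]), 'world_to_cam': array([[-0.02096914, -0.9991621 ,  0.03514816, -0.00830446],
       [-0.98988094,  0.01581373, -0.14101652,  0.58258153],
       [ 0.14034254, -0.03774949, -0.98938311,  0.77998567],
       [ 0.        ,  0.        ,  0.        ,  1.        ]])}
{'mtx': array([[457.22137639,   0.        , 280.40520388],
       [  0.        , 457.22137639, 214.43272707],
       [  0.        ,   0.        ,   1.        ]]), 'world_to_cam': array([[-0.38738279,  0.92181441, -0.01388388,  0.22524262],
       [ 0.70375362,  0.28594972, -0.65035652, -0.39124564],
       [-0.59553793, -0.26170775, -0.75950223,  1.58515568],
       [ 0.        ,  0.        ,  0.        ,  1.        ]])}
```

View pics/top0.png

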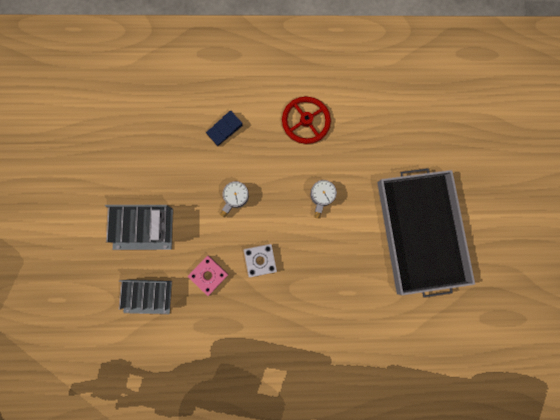

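View pics/scene0.png

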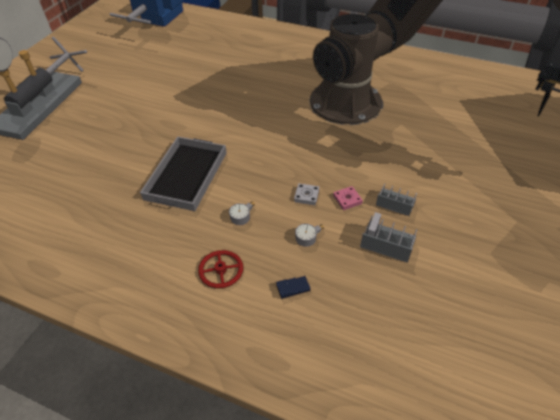

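Top view: gauges at about (235,195) and (323,193), each with its stem pointing down. The tray is at (427,232). Flange candidates are the silver one at (260,260) and the pink one at (208,275); I choose silver. Rack candidates are the larger at (140,227), which holds a flange at (155,225), and the smaller at (146,296); I choose the larger. The feeler block is at (225,128) and the handwheel at (307,120). Next I measure and take the close crop.

```bash
cat > h.py <<'E'
import numpy as np,cv2
def world(d,K,T):
    v,u=np.indices(d.shape); P=np.stack([(u-K[0,2])/K[0,0]*d,(v-K[1,2])/K[1,1]*d,d],-1)
    return (P-T[:3,3])@T[:3,:3]
def load(f):
    z=np.load(f); return z['im'],z['d'],world(z['d'],z['mtx'],z['world_to_cam'])
E
python3 - <<'E'
from h import *
im,d,W=load("top0.npz")
Z=W[...,2]; print("table z",np.median(Z[60:90,50:500]))
def rect(name,u0,v0,u1,v1,z0,z1):
    S=W[v0:v1,u0:u1].reshape(-1,3); S=S[(S[:,2]>z0)&(S[:,2]<z1)]
    r=cv2.minAreaRect((S[:,:2]*1000).astype(np.float32)); print(name,np.round(S.mean(0)*1000,1),np.round(r[0],1),np.round(r[1],1),round(r[2],1),len(S), "zmax",np.round(np.percentile(S[:,2],[50,95])*1000,1))
rect("g_left",218,178,255,218,.022,.05)
rect("g_left_stem",218,178,255,218,.01,.022)
rect("g_right",305,175,345,216,.022,.05)
rect("g_right_stem",305,175,345,216,.01,.022)
rect("flange",240,240,280,282,.010,.04)
rect("pink",186,256,232,296,.010,.04)
rect("tray",374,168,480,300,.024,.05)
rect("rack>36",100,198,182,256,.036,.09)
rect("rack>50",100,198,182,256,.050,.09)
rect("feeler",200,108,246,148,.01,.05)
rect("wheel",280,95,335,146,.006,.05)
np.set_printoptions(linewidth=220)
print((Z[200:254:3,102:180:3]*1000).astype(int))
a=cv2.resize(im[170:320,95:290],None,fx=4,fy=4,interpolation=cv2.INTER_CUBIC); cv2.imwrite("pics/crop1.png",a[...,::-1])
E
```

```text
table z -0.0005971531509108244
g_left [609.7  82.3  28. ] [606.2  82.3] [53.6 60.4] 89.0 515 zmax [28.  30.3]
g_left_stem [578.   99.3  17.6] [587.8  87.2] [21.2 70.3] 33.3 101 zmax [18.2 21.2]
g_right [ 610.3 -108.3   28.1] [ 608.8 -109.3] [57.9 54.8] 25.8 504 zmax [28.2 30.4]
g_right_stem [578.4 -95.8  18. ] [586.7 -89.5] [48.5 37.3] 51.3 89 zmax [18.3 21.2]
flange [467.2  31.6  15.5] [467.3  31.7] [60.  59.9] 10.1 742 zmax [15.5 17.8]
pink [438.2 142.2  15.6] [438.6 142.6] [60.4 59.8] 45.4 769 zmax [15.6 18.1]
tray [ 519.4 -331.7   29.7] [ 522.6 -328.5] [274.7 162.4] 6.6 1212 zmax [30.4 33.4]
rack>36 [551.5 271.   51.3] [548.  283.9] [125.3  75.8] 89.4 1010 zmax [47.6 66.5]
rack>50 [553.6 251.3  61.3] [549.6 284.1] [125.1  72.4] 89.2 430 zmax [63.8 67.2]
feeler [763.2 107.1  15.7] [762.8 108.7] [41.2 75.1] 41.2 589 zmax [15.7 20.8]
wheel [780.4 -76.8  13. ] [781.4 -77.8] [111. 112.] 1.1 1151 zmax [12.4 21.8]
[[ -2  -1   0  -1   1   1   0   0  -1  -2   0   0  -1   0   0   0   1  -1   0   0   0   3  -2   1  -1  -3]
 [ -1   0   2   0  -1  -3   1  -2   1  -2   0   1   0   0  -1   0  -
[... 1051 characters left out ...]
  40  19   4   6  47  65  64  61  42  45  22   5   0   1]
 [  0   0  46  31  14   7   7  42  22  11   6   4  37  18   6   5  45  65  66  62  42  46  22   6  -1   0]
 [ -2   0  45  29  14   3   6  44  22  10   4   6  35  16   5   7  45  66  62  61  41  45  20   5 854   1]
 [  0   2  44  28  13   5   4 854  25   5   6   7  35  17   5   7  38  28   7   5   4  35  24   3   0  -1]
 [ -1   0   0   1   3   7   3   4   7   3   4   7   6   4   4   6   4   4   5   3   5   6   6   5  -2   0]
 [  1   0   0   0   3   7   5   4   3   7   6   3   6   5   6   5   4   5   3   3   4   8   6   4   0  -1]
 [ -1   0   0   0   1   0   0   0  -1  -3   0  -1  -2  -1  -1   0  -1  -1  -1  -1  -3   1   0   0   0   0]]
```

View pics/crop1.png

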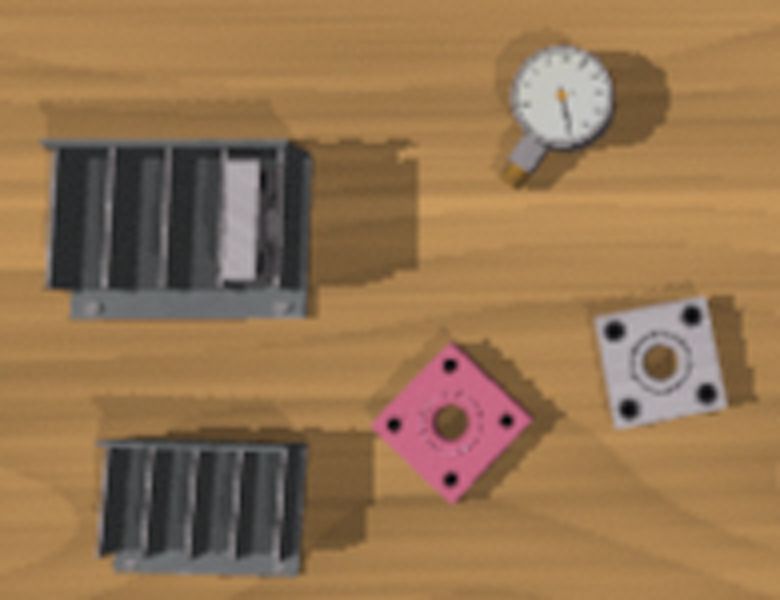

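The crop confirms the silver flange, and the larger rack with its stop plate on world +x and the racked flange in its right (-y) slot. Next I work out the precise poses.

```bash
cat >> h.py <<'E'
from scipy.spatial.transform import Rotation as R
def plan(st,xyz_mm,ydir_deg):
    """shift in tool mm, yaw deg to reach world xyz (mm) with tool y along ydir_deg (mod 180)"""
    M=R.from_rotvec(st['tool_rot']).as_matrix(); s=M.T@(np.array(xyz_mm)-st['ee_pos']*1000)
    cur=np.degrees(np.arctan2(M[1,1],M[0,1])); t=-(ydir_deg-cur) # tool z down: + yaw is cw in world
    t=(t+90)%180-90
    return np.round(s,1),round(t,1),"cur ydir %.1f q6 %.2f"%(cur,st['q'][5])
E
python3 - <<'E'
from h import *
from scipy.optimize import least_squares
from cell import readout
im,d,W=load("top0.npz")
def pts(u0,v0,u1,v1,z0,z1):
    S=W[v0:v1,u0:u1].reshape(-1,3)*1000; return S[(S[:,2]>z0)&(S[:,2]<z1)]
for n,b in (("L",(218,178,255,218)),("R",(305,175,345,216))):
    S=pts(*b,25,40); c,r=cv2.minEnclosingCircle(S[:,:2].astype(np.float32)); 
    print(n,"circ",np.round(c,1),round(r,1),"mean",S.mean(0).round(1))
    T=pts(*b,5,40); D=T[:,:2]-np.array(S.mean(0)[:2]); T=D[np.hypot(*D.T)>33]; m=T.mean(0); print(" stem",m.round(1),len(T),"dir deg",np.degrees(np.arctan2(m[1],m[0])).round(1))
# tray : inner rectangle from floor
S=pts(374,160,485,305,26,40)
r=[]
np.set_printoptions(suppress=True,linewidth=200)
for a in(0,):
    best=None
    def res(p):
        c,s=np.cos(p[2]),np.sin(p[2]); X=(S[:,0]-p[0])*c+(S[:,1]-p[1])*s; Y=-(S[:,0]-p[0])*s+(S[:,1]-p[1])*c
        return np.minimum(np.abs(np.abs(X)-123),np.abs(np.abs(Y)-78))
    o=least_squares(res,[522,-328,.115],loss='soft_l1',f_scale=2,x_scale=[1,1,.01]); print("tray",o.x.round(3),np.degrees(o.x[2]).round(2),np.median(np.abs(o.fun)))
# rack stop top, fins
S=pts(100,198,182,215,51,60); S=S[S[:,1]>276]; 
print("stop n",len(S)); vx,vy,x0,y0=cv2.fitLine(S[:,:2].astype(np.float32),cv2.DIST_HUBER,0,.01,.01).ravel(); print("stop line ang",np.degrees(np.arctan2(vy,vx)),x0,y0,"x range",np.percentile(S[:,0],[2,98]),"y",S[:,1].min(),S[:,1].max())
S=pts(100,212,182,250,40,50); S=S[(S[:,0]<575)]
print(np.histogram(S[:,1],bins=np.arange(215,352,3)))
for y in(284,313,342):
    F=S[abs(S[:,1]-y)<6]; print(y,np.round(np.median(F,0),1),len(F),"x min",F[:,0].min(), np.polyfit(F[:,0],F[:,1],1))
S=pts(100,200,182,250,60,70);r=cv2.minAreaRect(S[:,:2].astype(np.float32));print("racked",r)
st=readout.state()
E
```

```text
L circ [610.2  81.8] 27.5 mean [610.1  82.1  28.1]
 stem [-36.6  23.5] 70 dir deg 147.2
R circ [ 610.9 -108.6] 27.8 mean [ 610.6 -108.4   28.2]
 stem [-39.8  12.4] 55 dir deg 162.6
tray [ 522.438 -327.538    0.117] 6.68 1.1968624838198139
stop n 66
stop line ang 88.71805 585.5291 316.0312 x range [583.17299352 586.36215034] y 276.78800902088653 346.1576233985488
(array([ 0,  0,  2, 52, 11, 25,  7,  0,  0,  0,  0,  0,  0, 34,  0,  0,  0,  0,  0,  0,  0,  0, 50, 25,  0,  0,  0,  0,  0,  0,  0,  3, 64, 11,  0,  0,  0,  0,  0,  0,  0, 28, 53,  2,  0]), array([215, 218, 221, 224, 227, 230, 233, 236, 239, 242, 245, 248, 251, 254, 257, 260, 263, 266, 269, 272, 275, 278, 281, 284, 287, 290, 293, 296, 299, 302, 305, 308, 311, 314, 317, 320, 323, 326,
       329, 332, 335, 338, 341, 344, 347, 350]))
284 [541.  283.3  45.3] 75 x min 510.36925817344525 [ -0.0150993  291.72833075]
313 [541.5 312.3  45.5] 78 x min 510.7796060430959 [ -0.01463414 320.54092069]
342 [540.3 341.3  45.4] 83 x min 511.23806380461076 [ -0.01163879 347.84366549]
racked ((547.9340209960938, 277.450927734375), (96.90454864501953, 58.42724609375), 82.46569061279297)
```

Run:
```python
from h import *
from cell import readout
print(plan(readout.state(),[610.2,82,18],57.2))
```

```text
(array([-563.1, -375.6,  210.4]), np.float64(16.6), 'cur ydir 73.8 q6 -0.11')
```

>>> move_arm(commands=[[[-563,-376,120],16.6,80],[[-563,-376,120],16.6,80],[[-563,-376,120],16.6,80],[[-563,-376,120],16.6,80],[[-563,-376,120],16.6,80],[[-563,-376,120],16.6,80],[[-563,-376,120],16.6,80],[[-563,-376,120],16.6,80],[[-563,-376,120],16.6,80],[[-563,-376,120],16.6,80]], grip_force=20)

```text
time_s: 0.93
ee_pos: [0.4393, 0.2844, 0.1555]
tool_rot: [-0.887, -3.014, 0.0]
contact_force: [1.2, 1.4, -0.3]
opening: 0.84
grip_force: 0.0
```

Run:
```python
from h import *
from cell import readout
s=readout.state();print(s['time_s'],s['ee_pos'])
print(plan(s,[610.2,82,18],57.2))
```

```text
0.9333 [0.43929815 0.28441481 0.15550894]
(array([-253.3,  -77.5,  137.5]), np.float64(-0.0), 'cur ydir 57.2 q6 -0.55')
```

>>> move_arm(commands=[[[-253,-77,70],0,80],[[-253,-77,70],0,80],[[-253,-77,70],0,80],[[-253,-77,70],0,80],[[-253,-77,70],0,80],[[-253,-77,70],0,80],[[-253,-77,70],0,80],[[-253,-77,70],0,80],[[-253,-77,70],0,80],[[-253,-77,70],0,80]])

```text
time_s: 1.77
ee_pos: [0.6087, 0.0849, 0.0857]
tool_rot: [-0.887, -3.013, 0.0]
contact_force: [-0.7, 0.1, -0.5]
opening: 0.843
grip_force: 0.0
```

Run:
```python
from h import *
from cell import readout,get_image,camera_info
s=readout.state();print(s['time_s'],s['ee_pos'])
print(plan(s,[610.2,82,18],57.2))
ci=camera_info("wrist");im,d=get_image("wrist");W=world(d,ci['mtx'],ci['world_to_cam'])*1000
cv2.imwrite("pics/w1.png",im[...,::-1])
S=W[(W[...,2]>25.5)&(W[...,2]<32)&(np.hypot(W[...,0]-610,W[...,1]-82)<45)]
print(len(S),cv2.minEnclosingCircle(S[:,:2].astype(np.float32)),S.mean(0))
T=W[(W[...,2]>9)&(W[...,2]<22)&(np.hypot(W[...,0]-610,W[...,1]-82)<60)&(np.hypot(W[...,0]-610,W[...,1]-82)>33)]
m=np.median(T,0);print(len(T),m)
```

```text
1.7667 [0.60870042 0.08485387 0.08573981]
(array([-2.9, -1.6, 67.7]), np.float64(-0.0), 'cur ydir 57.2 q6 -0.97')
4384 ((610.9718627929688, 84.3367691040039), 27.52750015258789) [610.15832852  84.70660718  28.55072876]
621 [574.62176857 108.4748044   19.46149155]
```

View pics/w1.png

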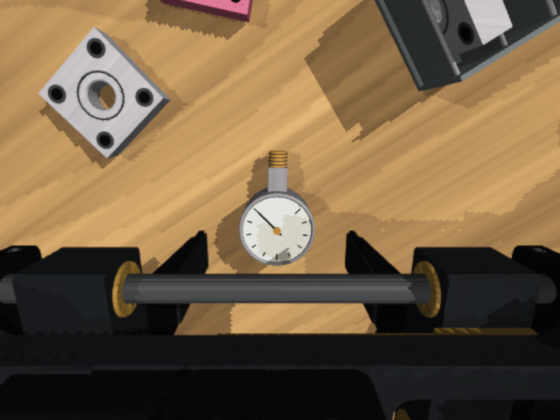

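Wrist view: the gauge at (277,228) sits midway between the fingers, with its stem straight up at (278,165), so the yaw is right. Now descend and grip.

>>> move_arm(commands=[[[-2,-1,30],0,80],[[-2,-1,50],0,80],[[-2,-1,62],0,80],[[-2,-1,68],0,80],[[-2,-1,68],0,80],[[-2,-1,68],0,40],[[-2,-1,68],0,40],[[-2,-1,68],0,40],[[-2,-1,68],0,40],[[-2,-1,68],0,40]], grip_force=25)

```text
time_s: 2.65
ee_pos: [0.6109, 0.0825, 0.0186]
tool_rot: [0.887, 3.013, 0.001]
contact_force: [-1.1, 0.9, 4.4]
opening: 0.569
grip_force: 25.0
```

Run:
```python
from h import *
from cell import readout
s=readout.state();print(s['time_s'],s['ee_pos'],s['opening']*95.1,s['grip_force'])
print(plan(s,[596.9,-318.8,90],96.7))
```

```text
2.65 [0.61085173 0.08252866 0.01858378] 54.0939385413098 25.003306679427624
(array([-205.8, -344.8,  -71.5]), np.float64(-39.5), 'cur ydir 57.2 q6 -0.97')
```

>>> move_arm(commands=[[[0,0,-30],0,40],[[0,0,-72],0,40],[[-206,-345,-72],-39.5,40],[[-206,-345,-72],-39.5,40],[[-206,-345,-72],-39.5,40],[[-206,-345,-72],-39.5,40],[[-206,-345,-72],-39.5,40],[[-206,-345,-72],-39.5,40],[[-206,-345,-72],-39.5,40],[[-206,-345,-72],-39.5,40]])

```text
time_s: 3.48
ee_pos: [0.599, -0.2422, 0.0899]
tool_rot: [0.184, -3.136, -0.0]
contact_force: [0.9, 0.3, -2.3]
opening: 0.571
grip_force: 25.0
```

Run:
```python
from h import *
from cell import readout
s=readout.state();print(s['time_s'],s['ee_pos'],s['opening']*95.1,s['grip_force'])
print(plan(s,[596.9,-318.8,60],96.7))
```

```text
3.4833 [ 0.59900209 -0.24215256  0.0899189 ] 54.32402182806996 25.000062212347984
(array([ 11.1, -75.9,  29.9]), np.float64(0.0), 'cur ydir 96.7 q6 -2.17')
```

>>> move_arm(commands=[[[11,-40,0],0,40],[[11,-70,10],0,40],[[11,-76,25],0,40],[[11,-76,40],0,40],[[11,-76,52],0,40],[[11,-76,59],0,40],[[11,-76,63],0,40],[[11,-76,65],0,40],[[11,-76,66],0,40],[[11,-76,66.5],0,40]])

```text
time_s: 4.32
ee_pos: [0.5979, -0.3166, 0.0238]
tool_rot: [-0.184, 3.136, -0.001]
contact_force: [0.0, -0.7, -1.7]
opening: 0.571
grip_force: 25.0
```

Run:
```python
from h import *
from cell import readout
s=readout.state();print(s['time_s'],s['ee_pos'],s['contact_force'],s['opening']*95.1,s['q'][5])
print(plan(s,[596.9,-318.8,23],96.7))
```

```text
4.3167 [ 0.59789916 -0.31661972  0.02382265] [ 0.02833556 -0.74897796 -1.68278646] 54.27300667187697 -2.272932744997071
(array([ 1.2, -2. ,  0.8]), np.float64(0.0), 'cur ydir 96.7 q6 -2.27')
```

>>> move_arm(commands=[[[0,0,0.6],0,40],[[0,0,1.2],0,40],[[0,0,1.5],0,40],[[0,0,1.5],0,40],[[0,0,1.5],0,62],[[0,0,1.5],0,72],[[0,0,1.5],0,72],[[0,0,1.5],0,72],[[0,0,-15],0,72],[[0,0,-50],0,72]])

```text
time_s: 5.15
ee_pos: [0.5958, -0.3158, 0.0698]
tool_rot: [0.183, -3.13, -0.007]
contact_force: [0.6, -0.1, 0.0]
opening: 0.754
grip_force: 0.0
```

Run:
```python
from h import *
from cell import readout
s=readout.state();print(s['time_s'],s['ee_pos'],s['contact_force'],s['opening']*95.1,s['q'][5])
print(plan(s,[611,-107.5,18],72.6))
```

```text
5.15 [ 0.59575888 -0.31584388  0.06981884] [ 0.62620658 -0.11848691  0.01690225] 71.68075476414391 -2.273018825114219
(array([-39.7, 204.9,  52.6]), np.float64(24.1), 'cur ydir 96.7 q6 -2.27')
```

>>> move_arm(commands=[[[-39,205,-12],24.1,80],[[-39,205,-12],24.1,80],[[-39,205,-12],24.1,80],[[-39,205,-12],24.1,80],[[-39,205,-12],24.1,80],[[-39,205,-12],24.1,80],[[-39,205,-12],24.1,80],[[-39,205,-12],24.1,80],[[-39,205,0],24.1,80],[[-39,205,0],24.1,80]])

```text
time_s: 5.98
ee_pos: [0.6115, -0.11, 0.0711]
tool_rot: [-0.478, -3.103, -0.001]
contact_force: [-0.8, -0.4, -0.3]
opening: 0.839
grip_force: 0.0
```

Run:
```python
from h import *
from cell import readout,get_image,camera_info
s=readout.state();print(s['time_s'],s['ee_pos'])
ci=camera_info("wrist");im,d=get_image("wrist");W=world(d,ci['mtx'],ci['world_to_cam'])*1000
cv2.imwrite("pics/w2.png",im[...,::-1])
D=np.hypot(W[...,0]-611,W[...,1]+108)
S=W[(W[...,2]>25.5)&(W[...,2]<32)&(D<45)]
c=cv2.minEnclosingCircle(S[:,:2].astype(np.float32));print(len(S),c,S.mean(0))
T=W[(W[...,2]>9)&(W[...,2]<22)&(D<60)&(D>33)]
m=np.median(T,0);v=m[:2]-S.mean(0)[:2];print(len(T),m,np.degrees(np.arctan2(v[1],v[0]))-90)
print(plan(s,[611,-107.5,18],72.6))
```

```text
5.9833 [ 0.61146473 -0.10998076  0.0711493 ]
5025 ((611.6151123046875, -106.8669662475586), 27.590709686279297) [ 610.60996558 -106.62261946   28.58032104]
688 [569.45084938 -94.3770097   19.52121038] 73.43127018650105
(array([ 1.1,  2.2, 53.2]), np.float64(-0.1), 'cur ydir 72.5 q6 -1.55')
```

Numbers agree within 2 mm; gripping.

>>> move_arm(commands=[[[1,2,15],0,80],[[1,2,35],0,80],[[1,2,47],0,80],[[1,2,53],0,80],[[1,2,53],0,80],[[1,2,53],0,40],[[1,2,53],0,40],[[1,2,53],0,40],[[1,2,53],0,40],[[1,2,53],0,40]], grip_force=25)

```text
time_s: 6.87
ee_pos: [0.6122, -0.1066, 0.021]
tool_rot: [0.475, 3.104, -0.0]
contact_force: [-0.0, 0.0, 3.8]
opening: 0.567
grip_force: 25.0
```

Run:
```python
from h import *
from cell import readout
s=readout.state();print(s['time_s'],s['ee_pos'],s['opening']*95.1,s['grip_force'])
print(plan(s,[487.6,-331.6,90],96.7))
```

```text
6.8667 [ 0.61223765 -0.1065877   0.02095883] 53.958801798508226 25.00328566879034
(array([  51.6, -252. ,  -69.1]), np.float64(-24.1), 'cur ydir 72.6 q6 -1.55')
```

>>> move_arm(commands=[[[0,0,-30],0,40],[[0,0,-70],0,40],[[52,-252,-70],-24.1,40],[[52,-252,-70],-24.1,40],[[52,-252,-70],-24.1,40],[[52,-252,-70],-24.1,40],[[52,-252,-70],-24.1,40],[[52,-252,-70],-24.1,40],[[52,-252,-70],-24.1,40],[[52,-252,-70],-24.1,40]])

```text
time_s: 7.7
ee_pos: [0.4854, -0.3343, 0.0904]
tool_rot: [-0.177, 3.136, -0.001]
contact_force: [1.0, 0.6, -2.2]
opening: 0.57
grip_force: 25.0
```

Run:
```python
from h import *
from cell import readout,get_image
s=readout.state();print(s['time_s'],s['ee_pos'],s['opening']*95.1,s['grip_force'],s['q'][5])
print(plan(s,[487.6,-331.6,25],96.7))
im,d=get_image("top");cv2.imwrite("pics/t2.png",cv2.resize(im[150:320,250:500],None,fx=3,fy=3)[...,::-1])
```

```text
7.7 [ 0.4853765  -0.33426613  0.09039391] 54.226441590564356 24.999332427978516 -2.3985687060652836
(array([-2.5,  2.4, 65.4]), np.float64(-0.2), 'cur ydir 96.5 q6 -2.40')
```

View pics/t2.png

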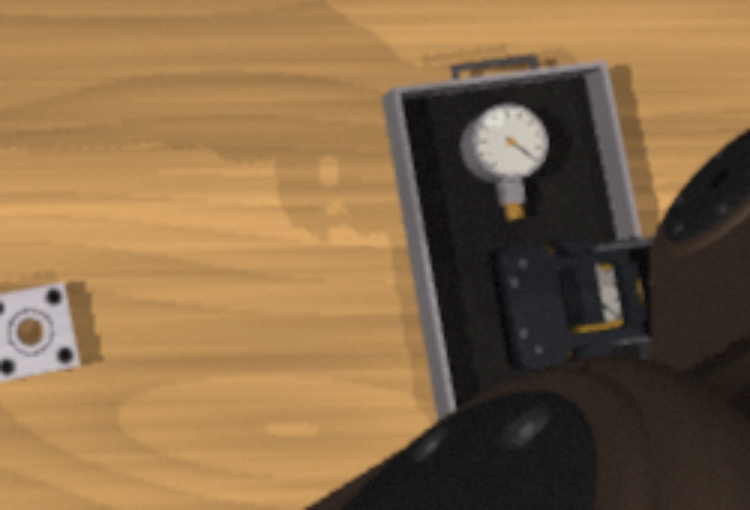

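Gauge 1 lies flat in the tray, at crop pixel (510,140), dial up. Now I lower the second one.

>>> move_arm(commands=[[[-2,2,15],0,40],[[-2,2,35],0,40],[[-2,2,50],0,40],[[-2,2,57],0,40],[[-2,2,61],0,40],[[-2,2,63],0,40],[[-2,2,63.5],0,40],[[-2,2,64],0,40],[[-2,2,64.5],0,40],[[-2,2,64.5],0,40]])

```text
time_s: 8.58
ee_pos: [0.4889, -0.3293, 0.0263]
tool_rot: [-0.183, 3.136, -0.001]
contact_force: [-0.0, -0.2, -2.5]
opening: 0.571
grip_force: 25.0
```

Run:
```python
from cell import readout
s=readout.state();print(s['time_s'],s['ee_pos'],s['contact_force'],s['opening']*95.1)
```

```text
8.5833 [ 0.48891576 -0.32933659  0.02629119] [-0.02543449 -0.22570297 -2.45635999] 54.32831651372749
```

>>> move_arm(commands=[[[0,0,0.3],0,40],[[0,0,0.6],0,40],[[0,0,0.9],0,40],[[0,0,1.2],0,40],[[0,0,1.4],0,40],[[0,0,1.6],0,40],[[0,0,1.6],0,40],[[0,0,1.6],0,40],[[0,0,1.6],0,40],[[0,0,1.6],0,40]])

```text
time_s: 9.42
ee_pos: [0.4888, -0.3293, 0.025]
tool_rot: [-0.183, 3.136, -0.0]
contact_force: [-2.4, 1.5, 7.6]
opening: 0.57
grip_force: 25.0
```

Contact with the floor. Releasing and rising.

>>> move_arm(commands=[[[0,0,-0.3],0,60],[[0,0,-0.3],0,72],[[0,0,-0.3],0,72],[[0,0,-0.3],0,72],[[0,0,-15],0,72],[[0,0,-45],0,72],[[0,0,-85],0,80],[[0,0,-100],0,85],[[0,0,-100],0,85],[[0,0,-100],0,85]])

```text
time_s: 10.25
ee_pos: [0.4888, -0.3293, 0.1247]
tool_rot: [-0.183, 3.135, -0.001]
contact_force: [0.7, -0.2, -0.7]
opening: 0.893
grip_force: 0.0
```

Run:
```python
from h import *
from cell import readout
s=readout.state();print(s['time_s'],s['ee_pos'],s['contact_force'],s['q'])
for y in (10.1,100.1):print(plan(s,[467.3,31.7,120],y))
```

```text
10.25 [ 0.48884279 -0.32929957  0.12468838] [ 0.70449483 -0.18184181 -0.66266073] [-7.04895182e-01  5.62173202e-01  1.75475225e+00  1.42352057e-04
  8.23182914e-01 -2.39263351e+00]
(array([-20.7, 361.1,   4.3]), np.float64(86.6), 'cur ydir 96.7 q6 -2.39')
(array([-20.7, 361.1,   4.3]), np.float64(-3.4), 'cur ydir 96.7 q6 -2.39')
```

>>> move_arm(commands=[[[1,361,20],-3.4,85],[[1,361,20],-3.4,85],[[1,361,20],-3.4,85],[[1,361,20],-3.4,85],[[1,361,20],-3.4,85],[[1,361,20],-3.4,85],[[1,361,20],-3.4,85],[[1,361,20],-3.4,85],[[1,361,20],-3.4,85],[[1,361,20],-3.4,85]])

```text
time_s: 11.08
ee_pos: [0.4436, 0.0331, 0.1027]
tool_rot: [0.282, -3.125, -0.002]
contact_force: [0.6, -0.7, -0.2]
opening: 0.891
grip_force: 0.0
```

```bash
cat > fl.py <<'E'
from h import *
from cell import readout,get_image,camera_info
s=readout.state();print(s['time_s'],s['ee_pos'])
ci=camera_info("wrist");im,d=get_image("wrist");W=world(d,ci['mtx'],ci['world_to_cam'])*1000
cv2.imwrite("pics/w3.png",im[...,::-1])
S=W[(W[...,2]>12)&(W[...,2]<19)&(np.hypot(W[...,0]-467,W[...,1]-32)<48)]
r=cv2.minAreaRect(S[:,:2].astype(np.float32));print(len(S),r)
im,d=get_image("top");i=camera_info("top");V=world(d,i['mtx'],i['world_to_cam'])*1000
im2,d2=get_image("top")
print(plan(s,[445.6,27.8,16],100.1))
E
python3 fl.py
```

```text
11.0833 [0.4435592  0.03307608 0.10273733]
4519 ((466.44964599609375, 32.99381637573242), (58.31713104248047, 60.211734771728516), 10.254942893981934)
(array([-1.4, -5.7, 86.7]), np.float64(0.2), 'cur ydir 100.3 q6 -1.83')
```

View pics/w3.png

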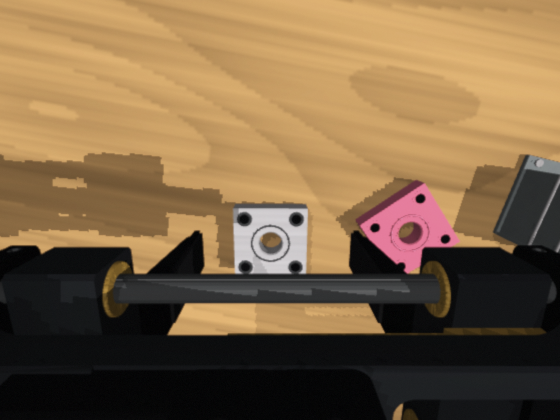

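Wrist view: the flange at (270,242) is aligned and about 5 mm off the finger centre line, and the pink one is clear of the right finger. Descend to the near edge and grip lightly.

>>> move_arm(commands=[[[-1.5,-5,20],0,80],[[-1.5,-5,45],0,80],[[-1.5,-5,65],0,80],[[-1.5,-5,78],0,80],[[-1.5,-5,85],0,80],[[-1.5,-5,86],0,80],[[-1.5,-5,86],0,80],[[-1.5,-5,86],0,50],[[-1.5,-5,86],0,50],[[-1.5,-5,86],0,50]], grip_force=4)

```text
time_s: 12.07
ee_pos: [0.4483, 0.0245, 0.0189]
tool_rot: [-0.276, 3.128, -0.0]
contact_force: [-0.2, 0.9, 1.0]
opening: 0.684
grip_force: 0.6
```

Run:
```python
from h import *
from cell import readout
s=readout.state();print(s['time_s'],s['ee_pos'],s['contact_force'],s['opening']*95.1,s['grip_force'])
```

```text
12.0667 [0.44827023 0.02449872 0.01890894] [-0.18234398  0.88676382  0.95497449] 65.04716767425316 0.5792347155511379
```

>>> move_arm(commands=[[[1,3,0.5],0,62],[[1,3,0.5],0,50],[[1,3,0.5],0,50],[[1,3,0.5],0,50],[[1,3,0.5],0,50],[[1,3,0.5],0,50],[[1,3,0.5],0,50],[[1,3,0.5],0,50],[[1,3,0.5],0,50],[[1,3,0.5],0,50]])

```text
time_s: 12.9
ee_pos: [0.4464, 0.0275, 0.0179]
tool_rot: [0.277, -3.129, -0.0]
contact_force: [-1.4, 3.2, 6.2]
opening: 0.633
grip_force: 4.0
```

Run:
```python
from h import *
from cell import readout
s=readout.state();print(s['time_s'],s['ee_pos'],s['contact_force'],s['opening']*95.1,s['grip_force'])
```

```text
12.9 [0.44639053 0.02752547 0.01790678] [-1.40258049  3.17718909  6.22670411] 60.22023906465333 4.0002380311489105
```

>>> move_arm(commands=[[[-0.5,0,-3],0,50],[[-1,0,-6],0,50],[[-2,0,-9],0,50],[[-4,0,-13],0,50],[[-6,0,-17],0,50],[[-8,0,-21],0,50],[[-11,0,-24],0,50],[[-14,0,-28],0,50],[[-17,0,-31],0,50],[[-17,0,-31],0,50]])

```text
time_s: 13.73
ee_pos: [0.4641, 0.0304, 0.0493]
tool_rot: [-0.276, 3.128, -0.0]
contact_force: [0.3, 0.3, -2.2]
opening: 0.631
grip_force: 4.0
```

Run:
```python
from h import *
from cell import readout,get_image,camera_info
s=readout.state();print(s['time_s'],s['ee_pos'],s['contact_force'],s['opening']*95.1,s['grip_force'])
im,_=get_image("wrist");im2,_=get_image("scene")
a=cv2.resize(im,(400,300)); b=cv2.resize(im2[150:270,240:400],(400,300))
cv2.imwrite("pics/a1.png",np.hstack([a,b])[...,::-1])
```

```text
13.7333 [0.46414382 0.03036167 0.04933703] [ 0.25771311  0.30768106 -2.18784907] 59.96931275938027 3.9998341351747513
```

View pics/a1.png

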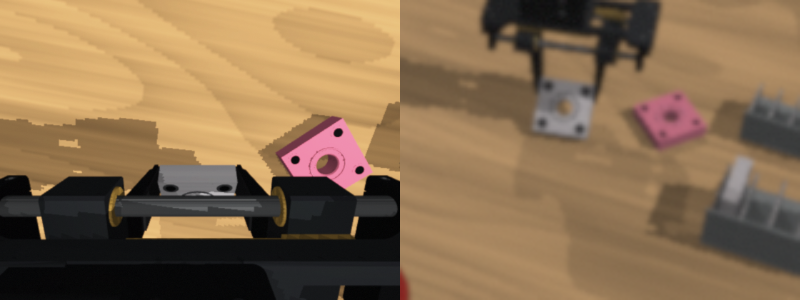

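The flange is tilting as intended: in the left half its near edge face shows at (197,178), and in the right half its face is turning upright at (562,107). Continuing the arc.

>>> move_arm(commands=[[[-3,0,-3],0,50],[[-7,0,-5],0,50],[[-11,0,-7],0,50],[[-15,0,-9],0,50],[[-20,0,-11],0,50],[[-24,0,-12],0,50],[[-28,0,-13],0,50],[[-33,0,-13],0,50],[[-37,0,-13],0,50],[[-39,0,-13],0,50]])

```text
time_s: 14.67
ee_pos: [0.5022, 0.0372, 0.0617]
tool_rot: [-0.277, 3.129, 0.0]
contact_force: [0.2, -0.0, -3.0]
opening: 0.628
grip_force: 4.0
```

```bash
cat > tilt.py <<'E'
from h import *
from cell import readout,get_image,camera_info
s=readout.state();print(s['time_s'],s['ee_pos'],s['contact_force'],s['opening']*95.1,s['grip_force'])
i=camera_info("scene");im,d=get_image("scene");W=world(d,i['mtx'],i['world_to_cam'])*1000
e=s['ee_pos']*1000; bright=im.min(-1)>110; sat=(im.max(-1).astype(int)-im.min(-1))<30
m=(np.abs(W[...,0]-e[0])<60)&(np.abs(W[...,1]-e[1])<34)&(W[...,2]>6)&(W[...,2]<90)&bright&sat
S=W[m];print(len(S));
n=np.median(S,0);A=S
for k in range(6):
    c=A.mean(0);u,sv,vt=np.linalg.svd(A-c);r=(S-c)@vt[2];A=S[np.abs(r)<3]
nv=vt[2]*np.sign(vt[2,0]);print("c",c.round(1),"normal",nv.round(3),"tilt from flat",np.degrees(np.arccos(abs(nv[2]))).round(1),"inl",len(A),"range",A.min(0).round(1),A.max(0).round(1),"normal dir",np.degrees(np.arctan2(nv[1],nv[0])).round(1))
E
python3 tilt.py
```

```text
14.6667 [0.50223768 0.0372375  0.06165194] [ 0.1646114  -0.03332278 -2.99753624] 59.76327207361301 3.9999331533908844
291
c [525.1  45.7  40.2] normal [0.635 0.094 0.767] tilt from flat 39.9 inl 237 range [498.4  13.5  22.4] [548.8  71.2  62. ] normal dir 8.4
```

The flange is at 40° and hanging in the pads, where friction holds it. I'll ease the grip and shake it to let it swing further.

>>> move_arm(commands=[[[6,0,-5],0,50],[[14,0,-5],0,50],[[20,0,-5],0,50],[[-5,0,-30],0,50],[[-20,0,-35],0,50],[[-12,0,-28],0,50],[[-2,0,-18],0,50],[[10,0,-8],0,50],[[-15,0,-33],0,50],[[-30,0,-40],0,50]], grip_force=3)

```text
time_s: 15.55
ee_pos: [0.5306, 0.0423, 0.1031]
tool_rot: [0.276, -3.129, -0.0]
contact_force: [0.1, -0.2, -0.9]
opening: 0.629
grip_force: 3.0
```

```bash
python3 tilt.py
```

```text
15.55 [0.5306163  0.04228689 0.10305028] [ 0.06227731 -0.23812788 -0.88602144] 59.82927692155045 2.9948844015598297
16
c [524.8  41.   88.6] normal [ 0.004  0.006 -1.   ] tilt from flat 0.4 inl 16 range [521.4  22.3  87.1] [528.1  62.6  90. ] normal dir 55.3
```

```bash
sed -i 's/(W\[...,2\]<90)&bright&sat/(W[...,2]<e[2]+14)\&(im.min(-1)>70)\&sat/' tilt.py
cat >> tilt.py <<'E'
for z in range(0,int(S[:,2].max()),8):
    q=S[(S[:,2]>=z)&(S[:,2]<z+8)]
    if len(q)>5: print(z,len(q),"x",np.percentile(q[:,0],[5,50,95]).round(1),"y",np.percentile(q[:,1],[5,95]).round(1))
u,v=np.where(m)[1],np.where(m)[0]
im3,_=get_image("wrist")
cy,cx=int(np.median(v)),int(np.median(u));b=cv2.resize(im[cy-60:cy+60,cx-80:cx+80],(400,300),interpolation=cv2.INTER_CUBIC)
cv2.imwrite("pics/a2.png",np.hstack([cv2.resize(im3,(400,300)),b])[...,::-1])
E
python3 tilt.py
```

```text
15.6 [0.5343476  0.04247206 0.10415251] [ 1.10917541 -0.73507798 -0.85780167] 60.02373305355634 2.9947322979569435
279
c [529.5  45.4  66.4] normal [ 0.983  0.142 -0.116] tilt from flat 83.3 inl 161 range [521.9  12.9  32.7] [539.4  71.5  94.9] normal dir 8.2
32 16 x [522.3 526.1 528.2] y [29.9 57.5]
40 21 x [523.7 527.3 530.8] y [13.4 67.5]
48 35 x [518.8 525.7 530.2] y [28.7 68.6]
56 26 x [523.5 528.  535.7] y [15.8 69.8]
64 20 x [527.2 532.8 537.6] y [16.  68.8]
72 21 x [527.4 533.  535.9] y [28.2 71.5]
80 22 x [530.  535.4 539.1] y [14.  56.1]
88 116 x [521.1 529.5 537.9] y [16.1 66.8]
```

View pics/a2.png

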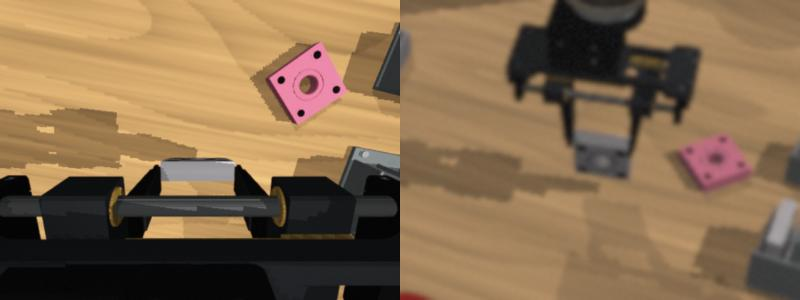

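It swung to about 97°, near upright, with its lower edge at about z = 32 mm. Lower it gently.

>>> move_arm(commands=[[[0,0,0],0,50],[[0,0,2],0,50],[[0,0,5],0,50],[[0,0,9],0,50],[[0,0,13],0,50],[[0,0,17],0,50],[[0,0,20],0,50],[[0,0,22],0,50],[[0,0,23],0,50],[[0,0,23],0,50]])

```text
time_s: 16.53
ee_pos: [0.5311, 0.0424, 0.0785]
tool_rot: [0.277, -3.129, -0.0]
contact_force: [0.1, -0.5, 0.1]
opening: 0.528
grip_force: 0.0
```

```bash
python3 tilt.py
```

```text
16.5333 [0.53108353 0.04242403 0.07846208] [ 0.05949855 -0.45791139  0.07901184] 50.25100582481272 0.0
170
c [497.6  35.   22.5] normal [ 0.707  0.097 -0.7  ] tilt from flat 45.6 inl 42 range [482.4  10.5  12.7] [546.4  72.7  69.2] normal dir 7.8
0 6 x [495.1 500.6 504.5] y [10.5 42.7]
8 81 x [477.7 494.5 504.4] y [ 9.7 58. ]
16 69 x [476.4 487.7 502.3] y [12.9 56.3]
64 7 x [533.1 537.2 545.5] y [17.9 72.9]
```

The flange slipped out at 3 N and dropped flat. I'll relocate it and retry, firming the grip once it has swung.

>>> move_arm(commands=[[[20,0,-10],0,80],[[40,0,-22],0,80],[[40,0,-22],0,80],[[40,0,-22],0,80],[[40,0,-22],0,80],[[40,0,-22],0,80],[[40,0,-22],0,80],[[40,0,-22],0,80],[[40,0,-22],0,80],[[40,0,-22],0,80]], grip_force=4)

```text
time_s: 17.47
ee_pos: [0.4919, 0.0354, 0.1005]
tool_rot: [0.277, -3.129, -0.0]
contact_force: [-0.4, 0.5, -0.5]
opening: 0.836
grip_force: 0.0
```

```bash
cat > find.py <<'E'
from h import *
from cell import readout,get_image,camera_info
s=readout.state();print(s['time_s'],s['ee_pos'])
for n in("scene","wrist"):
    ci=camera_info(n);im,d=get_image(n);W=world(d,ci['mtx'],ci['world_to_cam'])*1000
    cv2.imwrite(f"pics/f_{n}.png",im[...,::-1])
    sat=(im.max(-1).astype(int)-im.min(-1))<30
    m=(W[...,2]>12)&(W[...,2]<19.5)&(np.abs(W[...,0]-490)<70)&(np.abs(W[...,1]-38)<60)&sat
    l,lab,stt,_=cv2.connectedComponentsWithStats(m.astype(np.uint8)); k=1+stt[1:,4].argmax()
    S=W[lab==k];r=cv2.minAreaRect(S[:,:2].astype(np.float32));print(n,len(S),r,S.mean(0),[np.percentile(S[:,2],p) for p in(5,95)])
E
python3 find.py
```

```text
17.4667 [0.49186237 0.03544669 0.10052829]
scene 318 ((471.10919189453125, 27.785831451416016), (66.6802978515625, 59.982662200927734), 12.377106666564941) [472.68192402  28.18104265  15.99151551] [np.float64(13.002627454789764), np.float64(18.82966881681189)]
wrist 5348 ((469.96002197265625, 28.022716522216797), (60.246376037597656, 59.85306167602539), 13.063994407653809) [468.80461375  27.84464398  16.04821563] [np.float64(14.93231545792173), np.float64(17.153572615154804)]
```

Run:
```python
from h import *
from cell import readout
print(plan(readout.state(),[447.0,22.7,16.5],103.1))
```

```text
(array([46.4, -4.7, 84.1]), np.float64(-3.0), 'cur ydir 100.1 q6 -1.81')
```

>>> move_arm(commands=[[[30,-4.5,10],-3,80],[[46,-4.5,30],-3,80],[[46.5,-4.5,50],-3,80],[[46.5,-4.5,68],-3,80],[[46.5,-4.5,80],-3,80],[[46.5,-4.5,84],-3,80],[[46.5,-4.5,84],-3,80],[[46.5,-4.5,84],-3,70],[[46.5,-4.5,84],-3,50],[[46.5,-4.5,84],-3,50]])

```text
time_s: 18.4
ee_pos: [0.4472, 0.0228, 0.0175]
tool_rot: [-0.358, 3.12, -0.0]
contact_force: [0.8, 0.3, 0.1]
opening: 0.686
grip_force: 0.0
```

>>> move_arm(commands=[[[0,0,0],0,50],[[0,0,0],0,50],[[0,0,0],0,50],[[0,0,0],0,50],[[0,0,0],0,50],[[0,0,0],0,50],[[-1,0,-4],0,50],[[-2,0,-9],0,50],[[-4,0,-13],0,50],[[-6,0,-17],0,50]])

```text
time_s: 19.23
ee_pos: [0.4528, 0.0242, 0.0343]
tool_rot: [-0.358, 3.121, 0.0]
contact_force: [0.2, 0.5, -1.0]
opening: 0.63
grip_force: 4.0
```

```bash
python3 - <<'E'
from cell import readout
s=readout.state();print(s['time_s'],s['ee_pos'],s['contact_force'],s['opening']*95.1,s['grip_force'])
E
python3 tilt.py
```

```text
19.2333 [0.45281193 0.02423125 0.03430444] [ 0.24503618  0.45365933 -0.95391394] 59.89108313491267 3.99993896484375
19.2333 [0.45281193 0.02423125 0.03430444] [ 0.24503618  0.45365933 -0.95391394] 59.89108313491267 3.99993896484375
391
c [478.   29.4  24.3] normal [0.305 0.072 0.949] tilt from flat 18.3 inl 294 range [444.2  -4.4  13. ] [510.7  57.8  36.5] normal dir 13.3
8 42 x [472.1 501.  508.8] y [10.5 54. ]
16 150 x [466.5 490.5 505.9] y [ 6.  55.4]
24 156 x [449.8 467.  485.7] y [ 1.5 54.2]
32 37 x [446.6 455.1 463. ] y [-2.1 51.2]
```

>>> move_arm(commands=[[[-3,0,-5],0,50],[[-7,0,-10],0,50],[[-11,0,-14],0,50],[[-15,0,-18],0,50],[[-10,0,-18],0,50],[[-3,0,-16],0,50],[[3,0,-15],0,50],[[-22,0,-38],0,50],[[-38,0,-43],0,50],[[-42,0,-43],0,50]])

```text
time_s: 20.17
ee_pos: [0.4954, 0.0337, 0.0777]
tool_rot: [-0.358, 3.118, -0.001]
contact_force: [-0.2, 0.8, -2.2]
opening: 0.627
grip_force: 4.0
```

```bash
python3 tilt.py
```

```text
20.1667 [0.49538121 0.03371829 0.0777213 ] [-0.23292934  0.81013912 -2.18659665] 59.619929813916684 3.9996732026338577
406
c [505.2  35.6  46. ] normal [0.936 0.212 0.28 ] tilt from flat 73.8 inl 295 range [489.8   6.5  15.1] [521.1  65.1  76.3] normal dir 12.8
16 41 x [506.6 512.6 519.7] y [10.9 56.7]
24 47 x [501.9 509.8 517.2] y [10.2 63.3]
32 63 x [497.4 507.  513.7] y [12.6 58.1]
40 45 x [498.8 506.5 513. ] y [ 9.9 64.1]
48 48 x [497.8 503.4 510.5] y [ 8.9 61.7]
56 49 x [495.3 501.2 507.7] y [ 9.4 61.5]
64 53 x [483.2 496.6 502.5] y [ 8.8 49. ]
72 59 x [484.7 493.7 503.1] y [ 8.9 57.9]
```

Tilt is 74°, with a solid overlap in the pads. Now touch the lower edge to the table, then swing forward about it.

>>> move_arm(commands=[[[0,0,3],0,50],[[0,0,6],0,50],[[0,0,9],0,50],[[-2,0,10],0,50],[[-5,0,10.5],0,50],[[-8,0,10.5],0,50],[[-11,0,10.5],0,50],[[-14,0,10.5],0,50],[[-16,0,10.5],0,50],[[-16,0,10.5],0,50]], grip_force=5)

```text
time_s: 21.1
ee_pos: [0.5096, 0.0374, 0.0663]
tool_rot: [-0.359, 3.121, -0.0]
contact_force: [-0.4, -0.6, -1.7]
opening: 0.631
grip_force: 5.0
```

```bash
python3 tilt.py
```

```text
21.1 [0.50962873 0.03741887 0.0662981 ] [-0.38533748 -0.62397274 -1.69416815] 59.99030533986932 4.999721199274063
408
c [519.   39.6  35.3] normal [0.943 0.216 0.253] tilt from flat 75.3 inl 297 range [502.8  10.3   6.1] [533.2  69.1  65.6] normal dir 12.9
0 14 x [520.3 525.1 528.8] y [23.5 65.3]
8 44 x [519.1 524.3 531.4] y [14.8 65.1]
16 53 x [509.7 522.2 529. ] y [15.5 67.6]
24 62 x [513.6 520.5 527.7] y [14.9 66.2]
32 42 x [512.2 518.  526.2] y [11.7 66.8]
40 51 x [511.  515.5 523.4] y [13.  64.5]
48 32 x [509.6 514.2 520.2] y [23.5 66.7]
56 102 x [496.5 508.5 517.3] y [11.5 61.3]
64 8 x [508.4 513.2 519.3] y [19.3 56.7]
```

>>> move_arm(commands=[[[0,0,1],0,50],[[0,0,2],0,50],[[-3,0,2.5],0,50],[[-6,0,2.5],0,50],[[-9,0,2.5],0,50],[[-12,0,2.5],0,50],[[-14,0,2.5],0,50],[[-16,0,2.5],0,50],[[-16,0,2.5],0,50],[[-16,0,2.5],0,50]])

```text
time_s: 22.03
ee_pos: [0.5248, 0.0409, 0.0636]
tool_rot: [-0.358, 3.121, 0.0]
contact_force: [-0.8, -0.5, -1.8]
opening: 0.63
grip_force: 5.0
```

```bash
python3 tilt.py
```

```text
22.0333 [0.52476616 0.04094918 0.06360758] [-0.77743449 -0.48667274 -1.83003851] 59.94408231855042 4.999934434890747
350
c [528.   42.5  35.9] normal [0.971 0.226 0.075] tilt from flat 85.7 inl 237 range [517.   14.    6.3] [536.3  71.4  63.5] normal dir 13.1
0 9 x [525.  529.4 533.6] y [30.3 61.2]
8 28 x [523.9 529.1 535.7] y [17.1 68.7]
16 63 x [516.3 526.5 534.2] y [17.2 66.2]
24 41 x [520.1 526.2 535.5] y [18.9 70. ]
32 32 x [522.7 527.  535.7] y [15.8 68.3]
40 36 x [523.  528.8 534.5] y [17.7 68.9]
48 29 x [521.3 527.8 531.1] y [27.6 56.2]
56 112 x [509.7 522.6 531.7] y [13.9 64.9]
```

It stands at 86° on the table. Straighten it, release and rise.

>>> move_arm(commands=[[[-1.5,0,1],0,50],[[-3,0,1.5],0,50],[[-3,0,1.5],0,50],[[-3,0,1.5],0,63],[[-3,0,1.5],0,70],[[-3,0,1.5],0,76],[[-3,0,1.5],0,76],[[-3,0,-5],0,76],[[-3,0,-25],0,76],[[-3,0,-60],0,76]])

```text
time_s: 22.97
ee_pos: [0.5263, 0.0416, 0.1224]
tool_rot: [0.357, -3.116, -0.001]
contact_force: [-0.4, -0.2, 0.0]
opening: 0.8
grip_force: 0.0
```

```bash
cat > find2.py <<'E'
from h import *
from cell import readout,get_image,camera_info
s=readout.state();print(s['time_s'],s['ee_pos'])
for n in("scene","wrist"):
    ci=camera_info(n);im,d=get_image(n);W=world(d,ci['mtx'],ci['world_to_cam'])*1000
    cv2.imwrite(f"pics/g_{n}.png",im[...,::-1])
    sat=(im.max(-1).astype(int)-im.min(-1))<40
    m=(W[...,2]>55)&(W[...,2]<66)&(np.abs(W[...,0]-527)<40)&(np.abs(W[...,1]-40)<45)&sat
    S=W[m];
    if len(S)>5: print(n,len(S),cv2.minAreaRect(S[:,:2].astype(np.float32)),S.mean(0).round(1))
E
python3 find2.py
```

```text
22.9667 [0.52630491 0.04158015 0.12241515]
scene 130 ((523.2549438476562, 40.57691955566406), (22.44143295288086, 59.497276306152344), 10.883514404296875) [524.1  41.4  59.7]
wrist 1754 ((521.4960327148438, 41.082584381103516), (16.280139923095703, 59.98642349243164), 13.167736053466797) [521.1  41.   59.9]
```

It stands upright, centred at (521.4, 41.1), with its top at z = 60 mm and its normal at 13.2°. Turn 90° for the regrip.

Run:
```python
from h import *
from cell import readout
print(plan(readout.state(),[521.4,41.1,58],13.2))
```

```text
(array([ 8.3,  1.5, 69.9]), np.float64(89.9), 'cur ydir 103.1 q6 -1.85')
```

>>> move_arm(commands=[[[5,1.5,0],20,60],[[5,1.5,0],90,50],[[5,1.5,0],90,45],[[5,1.5,0],90,45],[[5,1.5,0],90,45],[[5,1.5,0],90,45],[[5,1.5,0],90,45],[[5,1.5,0],90,45],[[5,1.5,0],90,45],[[5,1.5,0],90,45]])

```text
time_s: 23.9
ee_pos: [0.5223, 0.0419, 0.1237]
tool_rot: [-1.544, -2.736, -0.0]
contact_force: [0.9, -0.3, -0.2]
opening: 0.475
grip_force: 0.0
```

```bash
python3 - <<'E'
from h import *
from cell import readout
print(plan(readout.state(),[521.4,41.1,58],13.2))
E
python3 find2.py
```

```text
(array([-0.3, -1.2, 65.7]), np.float64(17.9), 'cur ydir 31.1 q6 -0.59')
23.9 [0.52228412 0.04193031 0.12368841]
scene 129 ((523.8919067382812, 41.07160949707031), (18.535850524902344, 59.177635192871094), 11.460888862609863) [523.9  41.2  59.6]
wrist 1726 ((522.1080932617188, 41.26780700683594), (16.234529495239258, 60.37118911743164), 13.00167465209961) [521.7  42.5  59.8]
```

>>> move_arm(commands=[[[0,0,0],7,45],[[0,0,0],14,45],[[0,-0.7,0],18,45],[[0,-0.7,20],18,45],[[0,-0.7,42],18,45],[[0,-0.7,58],18,45],[[0,-0.7,65],18,45],[[0,-0.7,65.5],18,40],[[0,-0.7,65.5],18,8],[[0,-0.7,65.5],18,8]], grip_force=15)

```text
time_s: 24.83
ee_pos: [0.5222, 0.0416, 0.059]
tool_rot: [1.943, 2.467, 0.001]
contact_force: [-0.4, 0.8, 1.3]
opening: 0.334
grip_force: 0.0
```

>>> move_arm(commands=[[[0,0,0],0,8],[[0,0,0],0,8],[[0,0,0],0,8],[[0,0,0],0,8],[[0,0,0],0,8],[[0,0,0],0,8],[[0,0,0],0,8],[[0,0,0],0,8],[[0,0,-5],0,8],[[0,0,-40],0,8]])

```text
time_s: 25.67
ee_pos: [0.5197, 0.0416, 0.095]
tool_rot: [-1.941, -2.462, 0.007]
contact_force: [-0.9, 0.4, -2.5]
opening: 0.168
grip_force: 15.0
```

```bash
cat > rk.py <<'E'
from h import *
from cell import readout,get_image,camera_info
s=readout.state();print(s['time_s'],s['ee_pos'],s['opening']*95.1,s['grip_force'],s['contact_force'],s['q'][5])
E
python3 rk.py
```

```text
25.6667 [0.5196833  0.04160214 0.09498212] 15.94874654773928 14.991177320480347 [-0.91528892  0.44650068 -2.48254504] -0.28218818291571435
```

Run:
```python
from h import *
from cell import readout
print(plan(readout.state(),[541,326.9,150],89))
```

```text
(array([272.6,  86.8, -55.1]), np.float64(-75.5), 'cur ydir 13.5 q6 -0.28')
```

>>> move_arm(commands=[[[0,0,-30],0,8],[[0,0,-55],-7,8],[[273,87,-55],-75.5,8],[[273,87,-55],-75.5,8],[[273,87,-55],-75.5,8],[[273,87,-55],-75.5,8],[[273,87,-55],-75.5,8],[[273,87,-55],-75.5,8],[[273,87,-55],-75.5,8],[[273,87,-55],-75.5,8]], grip_force=25)

```text
time_s: 26.5
ee_pos: [0.5423, 0.333, 0.1533]
tool_rot: [0.319, 3.125, 0.003]
contact_force: [-0.6, -0.6, -1.2]
opening: 0.167
grip_force: 25.0
```

```bash
python3 rk.py;python3 - <<'E'
from h import *
from cell import readout
print(plan(readout.state(),[541,326.9,150],89))
E
```

```text
26.5 [0.54232767 0.33303185 0.15325928] 15.849948617484493 24.991579055786133 [-0.62567602 -0.60424351 -1.23403302] -0.9218505264190716
(array([ 0.1, -6.3,  3.2]), np.float64(-10.6), 'cur ydir 78.4 q6 -0.92')
```

>>> move_arm(commands=[[[0,-6,3],-10.6,8],[[0,-6,3],-10.6,8],[[0,-6,10],-10.6,8],[[0,-6,20],-10.6,8],[[0,-6,28],-10.6,8],[[0,-6,28],-10.6,8],[[0,-6,28],-10.6,8],[[0,-6,28],-10.6,8],[[0,-6,28],-10.6,8],[[0,-6,28],-10.6,8]])

```text
time_s: 27.33
ee_pos: [0.5417, 0.3215, 0.1256]
tool_rot: [0.045, 3.141, 0.001]
contact_force: [-0.7, 0.3, -0.9]
opening: 0.165
grip_force: 25.0
```

```bash
cat >> rk.py <<'E'
C={}
for n in("wrist","top"):
    ci=camera_info(n);im,d=get_image(n);W=world(d,ci['mtx'],ci['world_to_cam'])*1000; C[n]=im
    cv2.imwrite(f"pics/r_{n}_{s['time_s']:.1f}.png",im[...,::-1])
    F=W[(W[...,2]>42)&(W[...,2]<50)&(W[...,0]<575)&(W[...,0]>505)&(W[...,1]>215)&(W[...,1]<355)]
    for y in (284,313,342):
        f=F[np.abs(F[:,1]-y)<5]
        if len(f)>8: print(n,"fin",y,np.median(f,0).round(1),len(f),np.polyfit(f[:,0]-546,f[:,1],1).round(4),"xmin",f[:,0].min().round(1))
    P=W[(W[...,2]>52)&(W[...,2]<58)&(W[...,0]<592)&(W[...,0]>575)&(W[...,1]>215)&(W[...,1]<355)]
    if len(P)>8: print(n,"stop x",np.percentile(P[:,0],[3,50,97]).round(1),len(P))
    e=s['ee_pos']*1000; G=W[(np.abs(W[...,0]-e[0])<45)&(np.abs(W[...,1]-e[1])<14)&(W[...,2]>e[2]-20)&(W[...,2]<e[2]+8)&((im.max(-1).astype(int)-im.min(-1))<30)&(im.min(-1)>90)]
    if len(G)>10: print(n,"held",len(G),G.mean(0).round(1),cv2.minAreaRect(G[:,:2].astype(np.float32)),G.max(0)[2])
E
python3 rk.py; ls pics
```

```text
27.3333 [0.54165983 0.32151592 0.1256289 ] 15.720584785849146 24.991224110126495 [-0.68514261  0.34481948 -0.86373522] -1.1113332019943651
wrist fin 284 [535.6 286.7  46.8] 317 [-1.220000e-02  2.864928e+02] xmin 510.6
wrist fin 313 [513.1 315.3  47.6] 29 [-7.400000e-02  3.130957e+02] xmin 510.8
wrist fin 342 [536.4 344.   47. ] 268 [-1.060000e-02  3.440267e+02] xmin 511.2
wrist held 2417 [531.9 322.3 125.7] ((542.33935546875, 321.5614013671875), (16.930818557739258, 60.811241149902344), 87.32201385498047) 128.38604010568307
top fin 284 [543.1 283.3  45.8] 65 [-1.600000e-02  2.834937e+02] xmin 510.2
top stop x [582.3 584.3 585.3] 62
a1.png
a2.png
crop1.png
f_scene.png
f_wrist.png
g_scene.png
g_wrist.png
r_top_27.3.png
r_wrist_27.3.png
scene0.png
t2.png
top0.png
w1.png
w2.png
w3.png
```

In the wrist frame the slot centre is y ≈ 329.5 and the held flange is at y ≈ 321.5, so I shift +8 mm and lower it into the slot.

>>> move_arm(commands=[[[0,4,0],-0.7,8],[[0,7.8,0],-0.7,8],[[0,7.8,0],-0.7,8],[[0,7.8,8],-0.7,8],[[0,7.8,16],-0.7,8],[[0,7.8,24],-0.7,8],[[0,7.8,32],-0.7,8],[[0,7.8,40],-0.7,8],[[0,7.8,46],-0.7,8],[[0,7.8,50],-0.7,8]])

```text
time_s: 28.27
ee_pos: [0.5415, 0.3291, 0.074]
tool_rot: [-0.026, -3.14, 0.001]
contact_force: [-0.0, -1.2, -1.8]
opening: 0.17
grip_force: 25.0
```

```bash
python3 rk.py
```

```text
28.2667 [0.54151887 0.32908973 0.07403382] 16.142729853433423 24.991183876991272 [-0.02474444 -1.23156912 -1.82925856] -1.112686224467985
wrist fin 284 [526.7 286.9  46.8] 346 [-1.00000e-02  2.86578e+02] xmin 510.5
wrist fin 313 [522.8 315.4  47.1] 230 [-1.470000e-02  3.151208e+02] xmin 510.8
wrist fin 342 [523.2 344.2  47. ] 231 [2.68000e-02 3.44557e+02] xmin 511.2
wrist stop x [581.9 583.7 586.6] 440
wrist held 2544 [533.4 329.8  73.5] ((549.226806640625, 331.3979187011719), (21.53286361694336, 74.68582153320312), 88.66187286376953) 77.15969773369571
top stop x [582.3 584.6 586.1] 56
```

Run:
```python
import cv2,glob,numpy as np
f=sorted(glob.glob("pics/r_wrist_28*"))[-1];a=cv2.imread(f);b=cv2.imread(f.replace("wrist","top"))
cv2.imwrite("pics/v1.png",np.hstack([cv2.resize(a,(400,300)),cv2.resize(b[180:270,80:200],(400,300),interpolation=cv2.INTER_CUBIC)]))
```

```text
(no output)
```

View pics/v1.png

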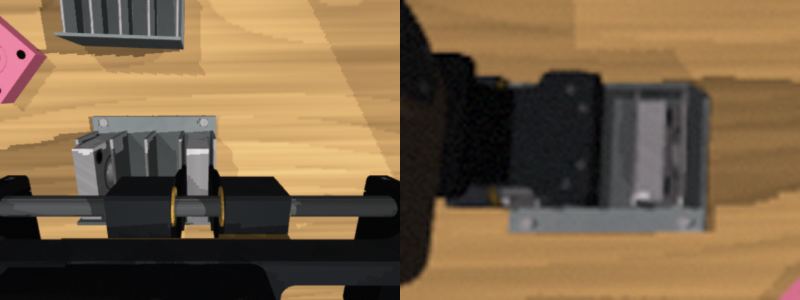

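The flange sits centred in the free end slot: held at y ≈ 329.8 against a slot centre of 329.6, with no contact force. Now lower it to the floor plate.

>>> move_arm(commands=[[[0,0,3],0,8],[[0,0,5],0,8],[[0,0,6.5],0,8],[[0,0,7.5],0,8],[[0,0,8],0,8],[[-3,0,8],0,8],[[-6,0,8],0,8],[[-8,0,8],0,8],[[-9,0,8],0,8],[[-9,0,8],0,8]])

```text
time_s: 29.2
ee_pos: [0.5511, 0.3291, 0.0673]
tool_rot: [0.026, 3.141, 0.0]
contact_force: [-0.1, 0.9, -2.1]
opening: 0.163
grip_force: 25.0
```

>>> move_arm(commands=[[[0,0,0.6],0,8],[[0,0,1.2],0,8],[[0,0,1.8],0,8],[[0,0,2.2],0,8],[[0,0,2.6],0,8],[[0,0,2.8],0,8],[[0,0,2.8],0,8],[[0,0,2.8],0,8],[[0,0,2.8],0,8],[[0,0,2.8],0,8]])

```text
time_s: 30.03
ee_pos: [0.5507, 0.3292, 0.065]
tool_rot: [0.025, 3.141, 0.0]
contact_force: [-2.4, -0.2, 5.6]
opening: 0.165
grip_force: 25.0
```

Floor contact. Now push back to the stop, gradually.

>>> move_arm(commands=[[[-1,0,-0.3],0,8],[[-2,0,-0.3],0,8],[[-2.5,0,-0.3],0,8],[[-3,0,-0.3],0,8],[[-3.5,0,-0.3],0,8],[[-4,0,-0.3],0,8],[[-4,0,-0.3],0,8],[[-4,0,-0.3],0,8],[[-4,0,-0.3],0,8],[[-4,0,-0.3],0,8]])

```text
time_s: 30.87
ee_pos: [0.5532, 0.3292, 0.065]
tool_rot: [-0.025, -3.138, 0.001]
contact_force: [-10.1, 1.2, 9.5]
opening: 0.163
grip_force: 25.0
```

The stop is reached at x = 553.2, with 10 N of push. Release and rise.

>>> move_arm(commands=[[[0.3,0,-0.2],0,18],[[0.3,0,-0.2],0,26],[[0.3,0,-0.2],0,32],[[0.3,0,-0.2],0,32],[[0.3,0,-0.2],0,32],[[0.3,0,-4],0,32],[[0.3,0,-15],0,32],[[0.3,0,-35],0,32],[[0.3,0,-75],0,40],[[0.3,0,-110],0,40]])

```text
time_s: 31.7
ee_pos: [0.5542, 0.3289, 0.1768]
tool_rot: [-0.025, -3.141, 0.0]
contact_force: [0.3, 0.5, 1.5]
opening: 0.401
grip_force: 0.0
```

>>> move_arm(commands=[[[40,40,-20],0,40],[[80,80,-20],0,40],[[120,120,-20],0,40],[[150,160,-20],0,40],[[150,200,-20],0,40],[[150,200,-20],0,40],[[150,200,-20],0,40],[[150,200,-20],0,40],[[150,200,-20],0,40],[[150,200,-20],0,40]])

```text
time_s: 32.53
ee_pos: [0.4084, 0.5303, 0.1952]
tool_rot: [0.027, 3.141, -0.0]
contact_force: [0.3, -1.0, 0.2]
opening: 0.421
grip_force: 0.0
```

Run:
```python
from h import *
from cell import readout,get_image,camera_info
s=readout.state();print(s['time_s'],s['ee_pos'])
ci=camera_info("top");im,d=get_image("top");W=world(d,ci['mtx'],ci['world_to_cam'])*1000
S=W[(W[...,2]>58)&(W[...,2]<70)&(W[...,0]<600)&(W[...,0]>500)&(W[...,1]>215)&(W[...,1]<360)]
for lo,hi in((215,285),(285,360)):
    q=S[(S[:,1]>lo)&(S[:,1]<hi)];print(len(q),q.mean(0).round(1),q.min(0).round(1),q.max(0).round(1), cv2.minAreaRect(q[:,:2].astype(np.float32)))
P=W[(W[...,2]>52)&(W[...,2]<58)&(W[...,0]<592)&(W[...,0]>578)&(W[...,1]>215)&(W[...,1]<355)];print("stop",np.percentile(P[:,0],[3,50,97]))
for y in(596,488):
    q=W[(W[...,2]>24)&(np.hypot(W[...,0]-y,W[...,1]+320+(8 if y<500 else 0))<45)&(W[...,2]<60)];print("gauge",q.mean(0).round(1),np.percentile(q[:,2],[5,95]))
a=im[90:310];cv2.imwrite("pics/end.png",cv2.resize(a[:, 60:500],None,fx=1.8,fy=1.8,interpolation=cv2.INTER_CUBIC)[...,::-1])
```

```text
32.5333 [0.40836966 0.53034172 0.19515888]
266 [542.1 239.9  65.2] [512.9 231.7  58.5] [582.8 280.1  69.3] ((553.8533325195312, 245.32159423828125), (81.74899291992188, 39.02599334716797), 24.68415069580078)
290 [553.8 326.9  65. ] [523.9 302.1  58.6] [585.8 340.4  69. ] ((554.6602172851562, 321.79718017578125), (38.287994384765625, 61.68572998046875), 89.01882934570312)
stop [582.21656403 584.34662072 586.30267566]
gauge [ 595.1 -316.6   31.7] [27.42210522 34.39718544]
gauge [ 486.1 -329.2   31.6] [26.5051553  34.51793367]
```

View pics/end.png

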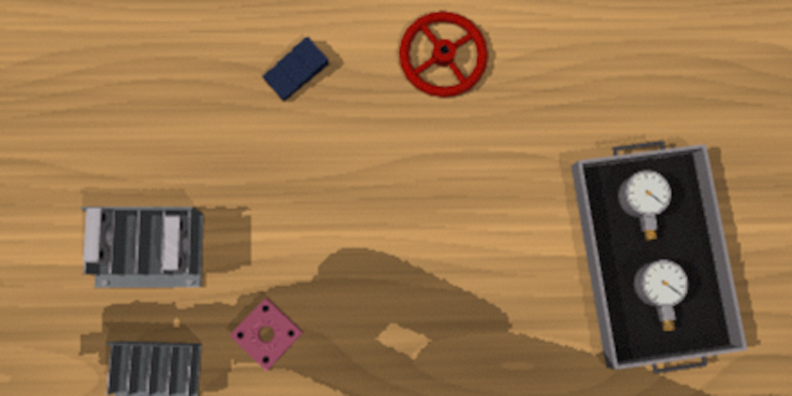

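The view shows both gauges flat in the tray at (645,193) and (662,283). The flange stands home in the end slot at (92,240), against the stop, and everything else is unmoved.

```bash
python3 -c "
from cell import job
print(job.job_done())"
```

```text
the job is handed in; nothing more can be done
None
```

I handed the job in at about 32.5 s: both gauges lie dial-up side by side in the tray, and the loose flange stands in the free end slot, pushed back against the stop plate; it slipped from the grip once while being tilted and fell about 30 mm to the table before the second try held.

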